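# Knock the stuck stopper out of the bean tube

### The arm

A 6-joint arm with a two-finger parallel gripper is mounted at the origin on the work surface. World frame = base frame: x ahead of the robot, y to its left, z up, the work surface at z = 0. Lengths are in m, angles in rad, forces in N, time in s.
With the tool pointing down it reaches from about 0.35 to 0.925 m from the base axis. Payload 6.4 kg.
Tool frame: the origin (TCP) lies at the very end of the fingers, on their centre line; the grasp point (between the pads) lies 19 mm behind it; z points along the fingers, y is the line along which they close (so a half turn about z gives the same grasp; the last joint's range is limited). The gripper opens to 94 mm and grips with 3 to 60 N. Pads are 16 mm wide; open, the fingers measure 119 mm over their backs; the gripper's body (75 mm by 177 mm) begins 78 mm behind the grasp point.
Start: joints at [1.071, 0.245, 1.558, -0, 1.339, -0.174], TCP at [0.208, 0.616, 0.169] pointing down, gripper open.
Joint ranges: [-3.13, 3.13], [-1.02, 2.26], [0.13, 2.54], [-0.95, 4.09], [0.21, 2.88], [-2.74, 2.74]. Speed limits (rad/s): [2.57, 2.57, 3.14, 3.14, 3.14, 3.14].

### API

Orientations are given as [roll, pitch, yaw] about the fixed x, y, z axes, in that order (R = Rz(yaw) Ry(pitch) Rx(roll)).
In Python, from workcell import sense, get_image, camera_model, ticket, look_for, regions_of, landmark_of gives the robot as it stands. The module is installed in compiled form; this text tells all that it offers.
- The arm moves only by the tool jog_arm, never from a script. Its argument "targets" is a list that holds one entry, the list of rows, each a list of 7 numbers: the shift along the tool's x, y, z in mm, then the turn, a rotation vector about the tool's x, y, z in degrees, then the closure, from 0 (fully open) to 1 (shut). In form: [[[dx, dy, dz, rx, ry, rz, grip], ...]]. A call has 1 to 20 rows; each row shifts and turns the commanded pose from where the row before left it, along the tool's axes as they then stand; what a row does not reach is not made up. A row lasts 1/8 s, in which the tool goes at most 62.5 mm and 10.7 degrees, less where a joint would pass 70% of its speed; a pose out of reach is approached as far as the arm can. A call is refused whole if a number of a shift passes 62.5 or a number of a turn 10.7, either way. A call with a gripper value outside its range is refused whole. The fingers move at their own pace and stop on an object; "squeeze" is the grip in N (left out, the last holds). Time passes only in rows, so rows that do not move let the fingers close. It gives the time, the measured TCP pose, the force, the opening and the grip force at its end, in the units of the state.
- sense(): the state, without advancing time (a new reading comes with each control period).
- get_image(name): name is "scene" or "top"; returns (picture, depth): 400x640x3 uint8, red, green, blue; 400x640 float32, m along the optical axis (not along the pixel's ray), 0 where there is no reading.
- camera_model(name): a dict with "mtx" (3x3 intrinsics, pixels), "R" (3x3) and "t" (3): a world point X has camera coordinates R X + t. Camera axes: x right, y down, z forward; pixel columns grow to the right and rows downward; lengths in m; the calibration is good to about 2 mm. A picture is of the moment at which its call begins. camera_model takes no time and is no camera call.
- ticket.hand_in(): hands the job in; it is judged then, once.
Trained networks look in the newest picture that a camera, given by its name, has taken for a name from the list of things; names that differ only in an ending like _2 or _b are one class to them, and where a whole thing is asked for, a point or a joint stands for the part that bears it (a point fixed in the world has none). Each returns a list of dicts, best first, with "p" (0 to 1); they miss things now and then, are a little off and sometimes report something else, mostly with a low value. They report only what shows in the picture. A call takes as long as a camera call. They do not tell look-alikes from the thing itself.
- look_for(query, camera): "uv" ([column, row] in pixels, amid what is visible of it).
- regions_of(query, camera): "mask" (400x640 bool, what is visible of it) and "uv" ([column, row] in pixels, amid what is visible of it).
- landmark_of(query, camera): "uv" ([column, row] in pixels: a listed point, or the origin of a listed thing).
The state is a dict: "time": time; "joint_pos": joint angles; "qd": joint speeds; "joint_efforts": joint torques, N m; "ee_pos": TCP position; "ee_rot": TCP orientation; "wrist_force": force on the tool from outside, world axes, zero at the start; "torque": the same for the moment, N m; "opening": finger opening in m; "grip_force": force on a finger pad.
Only numpy, scipy, OpenCV 4.12 (cv2) and the standard library are available. Lean on these libraries where they do the work, as an engineer would, in place of code of your own. Each camera call takes 0.05 s, during which the arm holds its last target. There are 200 camera calls.

### The job

A cork stopper is stuck inside the clear bean tube. Stand the empty steel tub on the counter under the tube's plain end, then take the push rod from its rest and, going in through the end with the thick steel collar, push the stopper out so that it drops into the tub; finally lay the rod back on its rest and leave the tub where it stands. Do not touch the stopper with the gripper, and leave the cups, pitcher, jar and tamper where they are.

Things in the scene. Friction and masses are not known exactly. Their poses are not given: they have to be found in the camera images.
- stand: Clear bean tube fixed on a wooden block (60 mm along it, 85 mm wide). Origin on the counter under the tube's middle; +x is the push direction along the tube, z up. Tube: 100 mm long (x -50 to +50), 60 mm outside, 50 mm bore, axis 85 mm and underside 55 mm above the counter; it overhangs the block by 20 mm at each end, so the tub fits under. A steel spring housing on its roof is 128 mm high.
- entry (a point): Centre of the outer face of the steel collar on the tube axis, 85 mm above the counter (stand x = -50); axes as the stand. The collar is 10 mm thick, 72 mm outside, with a 36 mm round hole: the rod's shaft passes it, the stopper does not.
- outlet (a point): Centre of the plain, fully open end of the tube on its axis (stand x = +50), 85 mm above the counter. A stopper pushed half out tips and falls.
- drop (a point): Point on the counter 50 mm beyond the plain end, under the line of the tube axis: a good place for the centre of the tub. There the tub's near wall lies 7 mm in under the tube, so it must come in from the side, below the tube.
- stopper: Cork stopper, a cylinder 44 mm in diameter, 50 mm long, about 50 g, lying in the bore near the tube's middle. Origin at its centre, x along its axis. A sprung rubber shoe in the tube's roof presses on it and hangs to 17 mm above the tube axis: pushing it takes roughly 8 to 16 N until it has passed the shoe (25 to 40 mm of travel), then almost nothing.
- rod: Push rod lying level on its rest, 200 mm long, about 0.3 kg: a steel handle 34 mm in diameter, 70 mm long, then a wooden shaft 20 mm in diameter, 130 mm long. Origin on the axis at the middle of the handle (balance point 10 mm from it, towards the shaft); +x along the axis to the tip at x = +165 mm.
- tip (a point): Centre of the flat end of the rod's wooden shaft.
- rest: Rod rest, fixed: wooden base 190 x 60 x 8 mm with two open steel V notches, 10 mm wide under the handle's butt (centre x = -29 mm) and 12 mm wide under the shaft (x = +115 mm); the handle's middle is free for the fingers. Origin on the counter below the handle's middle, +x towards the tip, z up. A rod lying in it has its origin 60 mm above this origin, its axis along x.
- tub: Empty open square steel tub, 115 x 115 mm outside, 45 mm high, walls and floor about 8 mm thick, about 0.3 kg. Origin at the centre of its underside, z up; sides along its x and y.
- cup_a: Bystander: white mug 72 mm wide, 60 mm high, beyond the lane before the tube's collar. Origin under its centre.
- pitcher: Bystander: steel milk pitcher 84 mm wide with a side handle, 110 mm high, standing behind the tube. Origin under its centre.
- cup_b: Bystander: white cup 72 mm wide, 60 mm high, beyond the plain end, off to the far side. Origin under its centre.
- jar: Bystander: jar 84 mm wide, 120 mm high, at the far left. Origin under its centre.
- tamper: Bystander: steel tamper 54 mm wide, 80 mm high, near right. Origin under its centre.
- cup_c: Bystander: white cup 68 mm wide, 55 mm high, at the far right. Origin under its centre.
There are look-alikes about, which are no part of the job. What is shaped like the tub but blue or yellow is not meant.

How it is judged:
On the way, in this order (a step that is already met when the one before it is completed fails the run):
1. the tub stands on the counter under the plain end of the tube, the stopper still stuck in the tube (horizontal distance between tub and drop below 0.05 m and angle between tub's own z axis and vertical below 0.08 rad and height (world z) of tub below 0.008 m and x of stopper in the frame of stand below 0.03 m), for 0.2 s.
2. the rod, inside the tube, has pushed the stopper at least 15 mm along (contact force between rod and stopper above 0.5 N and distance of stopper from where it was at the start of the episode above 0.015 m and x of tip in the frame of stand above -0.045 m and distance between stopper and stand below 0.14 m).
3. the stopper lies in the tub (x of stopper in the frame of tub between -0.05 and 0.05 m and y of stopper in the frame of tub between -0.05 and 0.05 m and z of stopper in the frame of tub below 0.05 m and angle between tub's own z axis and vertical below 0.08 rad and height (world z) of tub below 0.008 m), for 0.2 s.
At the end, for the whole second after the job is handed in: The stopper lies at rest inside the tub; the tub stands flat on the counter under the tube's plain end (centre within 65 mm of the drop point); the rod lies still in both notches of its rest, tip the same way as before, within 25 mm lengthwise and 12 mm sideways of its first place (all of step 3 and horizontal distance between tub and drop below 0.065 m and linear speed of stopper below 0.03 m/s and x of rod in the frame of rest between -0.025 and 0.025 m and y of rod in the frame of rest between -0.012 and 0.012 m and z of rod in the frame of rest between 0.052 and 0.068 m and angle between the x axis of rod and the x axis of rest, either way round below 0.12 rad and linear speed of rod below 0.02 m/s); the robot touches nothing.
It fails at once if the gripper touches the stopper (contact force between the fingers and stopper above 0.5 N).
It fails at once if a bystander is moved more than 30 mm or tipped (distance of any of cup_a, pitcher, cup_b, jar, tamper, cup_c from where it was at the start of the episode above 0.03 m or angle between any of cup_a, pitcher, cup_b, jar, tamper, cup_c's own z axis and vertical above 0.3 rad).
It also fails if it takes over 72 s, if anything falls off the work surface, if the arm or the gripper's body presses on something with over 40 N, if the wrist force passes 120 N, or if a joint passes its speed limit or range.

## Working session

There is one attempt and no reset: what is moved stays moved. The work goes in short steps, Python scripts to look and compute and a tool call to move; the robot and the scene stay as the last step left them, time stands still between calls to the robot, and variables do not carry over. Pictures are saved under pics/ and viewed, at most 10 in all, crops included, and the job is handed in when it is done.

Besides the shell and the picture viewer there is one more tool, called after ">>>" by a JSON object that holds its "method" and its "body", one argument or row to a line. jog_arm: Moves the arm, as the interface text tells. Its arguments: {"type":"object","properties":{"targets":{"type":"array","items":{"type":"array","items":{"type":"array","items":{"type":"number"}}}},"squeeze":{"type":"number"}},"required":["targets"]}

```bash
mkdir -p pics; cat > h.py <<'E'
import numpy as np, cv2
from workcell import *
def back(cam,uv,d):
    m=camera_model(cam); K=np.array(m["mtx"]);R=np.array(m["R"]);t=np.array(m["t"]).ravel()
    uv=np.atleast_2d(uv); d=np.broadcast_to(d,len(uv))
    p=np.c_[(uv[:,0]-K[0,2])/K[0,0]*d,(uv[:,1]-K[1,2])/K[1,1]*d,d]
    return (p-t)@R
def onplane(cam,uv,z):
    a=back(cam,uv,1.)[0];b=back(cam,uv,2.)[0]
    return a+(b-a)*(z-a[2])/(b[2]-a[2])
def cloud(cam,mask,dep):
    v,u=np.nonzero(mask&(dep>0)); return back(cam,np.c_[u,v],dep[v,u])
E
python3 - <<'E'
from h import *
ims={}
for c in("scene","top"):
    im,d=get_image(c); ims[c]=im,d; cv2.imwrite(f"pics/{c}0.png",im[:,:,::-1])
    m=camera_model(c); print(c,(-np.array(m["R"]).T@np.array(m["t"]).ravel()).round(3))
    for q in("stand","rod","rest","tub","stopper"):
        for r in regions_of(q,c)[:4]:
            P=cloud(c,r["mask"],d)
            print(q,round(r["p"],2),np.round(r["uv"]),len(P),np.percentile(P,[3,50,97],axis=0).round(3).tolist() if len(P) else "")
    for q,z in(("entry",.085),("outlet",.085),("drop",0),("rod",.06),("tip",.06),("rest",0),("tub",0),("stand",0)):
        for r in landmark_of(q,c)[:3]: print("L",q,round(r["p"],2),np.round(r["uv"]),onplane(c,r["uv"],z).round(3))
E
```

```text
scene [ 0.892 -0.657  1.014]
stand 0.69 [337. 220.] 1254 [[0.535, -0.044, -0.001], [0.588, -0.011, 0.09], [0.615, 0.056, 0.126]]
rod 0.93 [344. 146.] 344 [[0.421, 0.236, 0.052], [0.441, 0.293, 0.067], [0.452, 0.422, 0.076]]
rod 0.44 [368. 247.] 1165 [[0.653, -0.064, 0.008], [0.689, -0.047, 0.062], [0.741, 0.015, 0.109]]
rest 0.93 [341. 153.] 538 [[0.41, 0.223, 0.002], [0.445, 0.301, 0.007], [0.466, 0.398, 0.042]]
tub 0.83 [293. 175.] 1301 [[0.28, 0.071, 0.0], [0.331, 0.133, 0.017], [0.389, 0.183, 0.045]]
tub 0.81 [153. 297.] 2375 [[0.22, -0.489, 0.001], [0.27, -0.432, 0.011], [0.333, -0.378, 0.045]]
tub 0.74 [198. 242.] 1762 [[0.197, -0.307, 0.001], [0.255, -0.238, 0.011], [0.329, -0.177, 0.045]]
tub 0.72 [282. 223.] 1643 [[0.364, -0.119, 0.002], [0.421, -0.051, 0.015], [0.488, 0.005, 0.045]]
stopper 0.45 [343. 145.] 367 [[0.422, 0.237, -0.001], [0.441, 0.306, 0.066], [0.452, 0.46, 0.076]]
L entry 0.97 [326. 225.] [ 0.568 -0.037  0.085]
L entry 0.43 [334. 233.] [ 0.6   -0.05   0.085]
L entry 0.37 [360. 125.] [0.458 0.392 0.085]
L outlet 0.72 [346. 204.] [0.579 0.058 0.085]
L rod 0.69
[... 886 characters left out ...]
06, 0.048]]
tub 0.68 [289. 260.] 1119 [[0.279, 0.078, 0.003], [0.334, 0.135, 0.01], [0.387, 0.187, 0.048]]
stopper 0.4 [321. 157.] 567 [[0.647, -0.055, 0.0], [0.695, -0.021, 0.047], [0.734, 0.017, 0.111]]
L entry 0.84 [330. 186.] [ 0.566 -0.033  0.085]
L outlet 0.88 [299. 181.] [0.593 0.074 0.085]
L outlet 0.61 [245. 233.] [0.43  0.274 0.085]
L outlet 0.53 [250. 239.] [0.41  0.258 0.085]
L rod 0.62 [249. 232.] [0.436 0.266 0.06 ]
L tip 0.72 [200. 231.] [0.458 0.436 0.06 ]
L rest 0.92 [249. 239.] [0.422 0.278 0.   ]
L tub 0.93 [236. 278.] [0.286 0.335 0.   ]
L tub 0.77 [334. 227.] [ 0.43  -0.031  0.   ]
L tub 0.68 [395. 271.] [ 0.251 -0.23   0.   ]
L stand 0.61 [317. 191.] [0.572 0.015 0.   ]
```

View pics/top0.png

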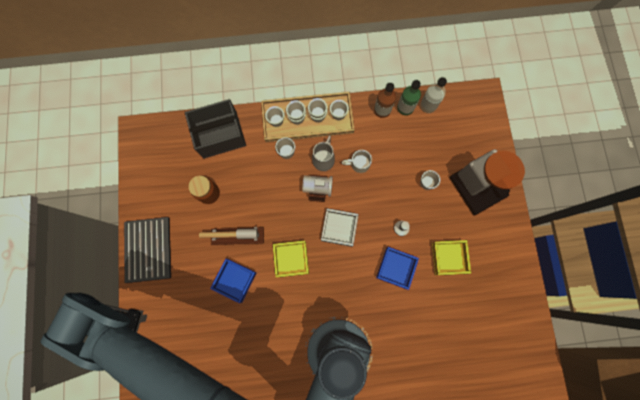

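View pics/scene0.png

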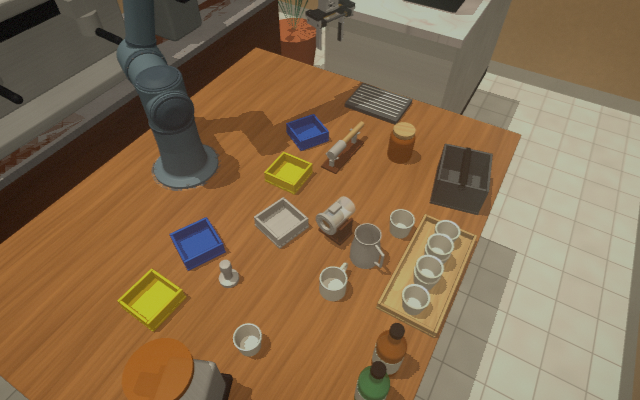

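```bash
python3 - <<'E'
from h import *
T=[];Rd=[];S=[]
for c in("scene","top"):
    im,d=get_image(c)
    if c=="scene": a=im[105:290,230:430]
    else: b=im[140:270,180:380]
    for q,L,near in(("tub",T,(.427,-.05)),("rod",Rd,(.44,.31)),("stand",S,(.58,.01))):
        for r in regions_of(q,c):
            P=cloud(c,r["mask"],d)
            if len(P) and np.hypot(*(np.median(P,0)[:2]-near))<.05: L.append(P);break
cv2.imwrite("pics/z1.png",np.vstack([cv2.resize(x[:,:,::-1],None,fx=2.4 if x is b else 1.85*200/200,fy=2.4 if x is b else 1.85,interpolation=3)[:,:370] if 0 else cv2.resize(x[:,:,::-1],(420,300 if x is b else 390)) for x in(a,)]) )
cv2.imwrite("pics/z1.png",np.hstack([cv2.resize(a[:,:,::-1],(400,370),interpolation=3),cv2.resize(cv2.copyMakeBorder(b[:,:,::-1],0,55,0,0,0),(400,370),interpolation=3)]))
for P in T:
    Q=P[(P[:,2]>.038)]; (cx,cy),s,a=cv2.minAreaRect((Q[:,:2]*1000).astype(np.float32)); print("tub",cx,cy,s,a)
for P in Rd:
    Q=P[P[:,2]>.05];u,s,v=np.linalg.svd(Q-Q.mean(0),full_matrices=False);v=v[0]*np.sign(v[0][1]);t=(Q-Q.mean(0))@v
    print("rod",Q.mean(0).round(3),v.round(3),"yaw",np.degrees(np.arctan2(v[1],v[0])),(Q.mean(0)+np.outer(np.percentile(t,[1,99]),v)).round(3).tolist())
for P in S:
    (cx,cy),s,a=cv2.minAreaRect((P[(P[:,2]>.055)][:,:2]*1000).astype(np.float32)); print("stand",cx,cy,s,a)
    Q=P[P[:,2]>.112];print("housing",Q.mean(0).round(3),len(Q),cv2.minAreaRect((Q[:,:2]*1000).astype(np.float32)))
    Q=P[P[:,2]<.05];print("low",np.percentile(Q,[2,50,98],axis=0).round(3).tolist(),len(Q))
E
```

```text
tub 422.9132080078125 -52.961639404296875 (116.60420227050781, 119.2458267211914) 73.52671813964844
tub 425.39483642578125 -49.54210662841797 (114.62208557128906, 115.91302490234375) 73.30135345458984
rod [0.44  0.312 0.066] [ 0.062  0.998 -0.017] yaw 86.43707249911111 [[0.436, 0.234, 0.068], [0.448, 0.43, 0.064]]
stand 579.09033203125 4.134002685546875 (104.98159790039062, 71.46345520019531) 69.40274810791016
housing [ 0.573 -0.002  0.119] 244 ((575.6566162109375, 6.965282440185547), (99.2317123413086, 40.535003662109375), 75.27979278564453)
low [[0.517, -0.026, -0.002], [0.601, -0.015, 0.018], [0.617, 0.061, 0.049]] 235
stand 574.9171142578125 12.458660125732422 (99.47661590576172, 82.59247589111328) 77.02970123291016
housing [0.572 0.008 0.12 ] 221 ((569.722412109375, 12.308067321777344), (96.46251678466797, 48.97986602783203), 83.49075317382812)
low [[0.53, -0.012, 0.002], [0.538, 0.016, 0.023], [0.556, 0.047, 0.05]] 71
```

View pics/z1.png

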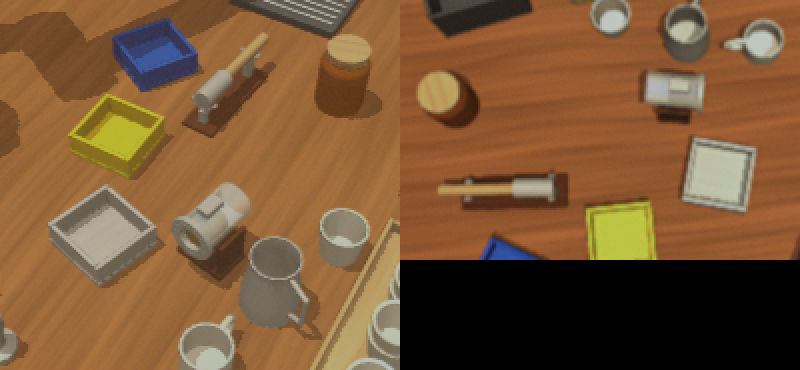

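```bash
cat >> h.py <<'E'
def plan(goal,yaw=None,s=None):
    """goal world TCP, yaw deg (tool down); prints turn about tool z and shift in tool axes before/after turn"""
    from scipy.spatial.transform import Rotation as Ro
    s=s or sense(); R=Ro.from_euler("xyz",s["ee_rot"]).as_matrix(); y0=np.degrees(np.arctan2(R[1,0],R[0,0]))
    y=y0 if yaw is None else yaw
    c=[[np.cos(np.radians(y)),np.sin(np.radians(y)),0],[np.sin(np.radians(y)),-np.cos(np.radians(y)),0],[0,0,-1]]
    rv=Ro.from_matrix(R.T@np.array(c)).as_rotvec(degrees=True)
    d=(np.array(goal)-s["ee_pos"])*1000
    print("yaw0",y0.round(1),"turn",rv.round(1),"shift before",(R.T@d).round(1),"shift after",(np.array(c).T@d).round(1))
E
python3 - <<'E'
from h import *
from scipy.optimize import least_squares
S=[]
for c in("top","scene"):
    im,d=get_image(c)
    if c=="top":
        for q in("cup_a","pitcher","jar","tamper"):
            for r in regions_of(q,c)[:4]:
                P=cloud(c,r["mask"],d); 
                if len(P): print(q,round(r["p"],2),np.round(r["uv"]),np.percentile(P,[3,50,97],axis=0).round(3).tolist())
    for r in regions_of("stand",c):
        P=cloud(c,r["mask"],d)
        if len(P) and np.hypot(*(np.median(P,0)[:2]-(.58,.01)))<.05: S.append(P);break
def res(p,P):
    x,y,a,dz=p; u=np.array([np.cos(a),np.sin(a)]); q=P[:,:2]-(x,y)
    s=q@u; n=q@[-u[1],u[0]]; r=np.hypot(n,P[:,2]-.085-dz)
    return np.minimum(np.abs(r-.030),np.where(s<-.03,np.abs(r-.036),1))
for P in S+[np.vstack(S)]:
    Q=P[(P[:,2]>.06)&(P[:,2]<.117)]
    f=least_squares(res,[.576,.015,1.4,0],args=(Q,),loss="soft_l1",f_scale=.002,x_scale=[.01,.01,.1,.01])
    x,y,a,dz=f.x;u=np.array([np.cos(a),np.sin(a)]);s=(Q[:,:2]-(x,y))@u
    print("axis",f.x[:2].round(4),"yaw",np.degrees(a).round(1),"dz",dz.round(4),"s",np.percentile(s,[0,1,99,100]).round(3),"ends",((x,y)+np.outer(np.percentile(s,[1,99]),u)).round(3).tolist(),np.mean(np.abs(f.fun)).round(4))
s=sense();print(s["ee_pos"],s["ee_rot"],s["joint_pos"])
plan((.440,0,.15),-16.5);plan((.440,0,.15),163.5)
E
```

```text
cup_a 0.78 [359. 164.] [[0.625, -0.189, -0.001], [0.663, -0.155, 0.018], [0.692, -0.102, 0.063]]
cup_a 0.56 [288. 149.] [[0.705, 0.085, 0.001], [0.747, 0.118, 0.025], [0.768, 0.146, 0.063]]
cup_a 0.53 [429. 180.] [[0.53, -0.425, 0.0], [0.564, -0.402, 0.025], [0.589, -0.364, 0.058]]
pitcher 0.77 [323. 159.] [[0.647, -0.052, 0.001], [0.696, -0.02, 0.049], [0.726, 0.017, 0.112]]
jar 0.87 [201. 186.] [[0.567, 0.374, 0.02], [0.596, 0.404, 0.117], [0.636, 0.445, 0.125]]
tamper 0.73 [398. 228.] [[0.379, -0.297, 0.001], [0.398, -0.268, 0.017], [0.427, -0.249, 0.083]]
axis [0.5729 0.0028] yaw 78.4 dz -0.0007 s [-0.04  -0.038  0.059  0.06 ] ends [[0.565, -0.034], [0.585, 0.061]] 0.0028
axis [0.7831 1.0898] yaw 79.0 dz -0.0019 s [-1.153 -1.152 -1.054 -1.051] ends [[0.563, -0.041], [0.582, 0.055]] 0.0028
axis [1.0966 2.5749] yaw 78.5 dz -0.0025 s [-2.671 -2.67  -2.568 -2.565] ends [[0.563, -0.041], [0.584, 0.059]] 0.0025
[0.2080455  0.61581538 0.16865187] [-3.14157544e+00 -1.02953307e-05  2.81574384e+00] [ 1.07088731e+00  2.45106633e-01  1.55779839e+00  7.35603538e-06
  1.33870636e+00 -1.74061892e-01]
yaw0 161.3 turn [ -0.    0.  177.8] shift before [-416.9 -509.2   18.7] shift after [397.3 524.6  18.7]
yaw0 161.3 turn [-0.  -0.  -2.2] shift before [-416.9 -509.2   18.7] shift after [-397.3 -524.6   18.7]
```

>>> {"method": "jog_arm", "body": {
  "targets": [
    [[0,0,0,0,0,-2.2,0],[-28.4,-37.5,0,0,0,0,0],[-28.4,-37.5,0,0,0,0,0],[-28.4,-37.5,0,0,0,0,0],[-28.4,-37.5,0,0,0,0,0.2],[-28.4,-37.5,0,0,0,0,0.4],[-28.4,-37.5,0,0,0,0,0.5],[-28.4,-37.5,0,0,0,0,0.5],[-28.4,-37.5,2,0,0,0,0.5],[-28.4,-37.5,3,0,0,0,0.5],[-28.4,-37.5,3,0,0,0,0.5],[-28.4,-37.5,3,0,0,0,0.5],[-28.4,-37.5,4,0,0,0,0.5],[-28.4,-37.5,4,0,0,0,0.5],[-28.4,-37.5,0,0,0,0,0.5],[0,0,0,0,0,0,0.5]]
  ],
  "squeeze": 50
}}

```text
time: 4.2
ee_pos: [0.4412, -0.0025, 0.1499]
ee_rot: [-3.141, 0.0, 2.85]
wrist_force: [-0.5, 0.9, 0.3]
opening: 0.0468
grip_force: 0.0
```

```bash
python3 - <<'E'
from h import *
im,d=get_image("scene"); im2,d2=get_image("top")
cv2.imwrite("pics/z2.png",np.hstack([cv2.resize(im[150:290,220:380,::-1],(400,350),interpolation=3),cv2.resize(im2[180:285,280:400,::-1],(400,350),interpolation=3)]))
for c,D in(("scene",d),("top",d2)):
  for r in regions_of("tub",c):
    P=cloud(c,r["mask"],D)
    if len(P) and np.hypot(*(np.median(P,0)[:2]-(.427,-.05)))<.06:
        Q=P[P[:,2]>.038];Q=Q[Q[:,2]<.055];print(c,cv2.minAreaRect((Q[:,:2]*1000).astype(np.float32)))
E
```

```text
scene ((424.2138977050781, -54.115577697753906), (116.33778381347656, 116.17149353027344), 72.4830551147461)
top ((407.7479553222656, -62.83282470703125), (104.36305236816406, 121.5714111328125), 6.5131635665893555)
```

View pics/z2.png

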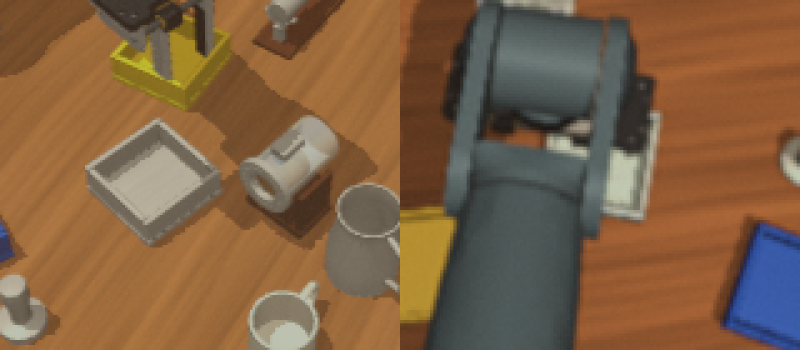

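>>> {"method": "jog_arm", "body": {
  "targets": [
    [[0,0,30,0,0,0,0.5],[0,0,40,0,0,0,0.5],[0,0,40,0,0,0,0.5],[0,0,21,0,0,0,0.5],[0,0,0,0,0,0,0.6],[0,0,0,0,0,0,0.8],[0,0,0,0,0,0,1],[0,0,0,0,0,0,1],[0,0,0,0,0,0,1],[0,0,0,0,0,0,1]]
  ],
  "squeeze": 50
}}

```text
time: 5.65
ee_pos: [0.4406, -0.0004, 0.0188]
ee_rot: [3.142, 0.0, 2.854]
wrist_force: [-0.3, 0.5, -1.4]
opening: 0.0006
grip_force: 0.0
```

```bash
python3 - <<'E'
from h import *
im,d=get_image("scene"); im2,d2=get_image("top")
cv2.imwrite("pics/z3.png",np.hstack([cv2.resize(im[150:290,220:380,::-1],(400,350),interpolation=3),cv2.resize(im2[180:285,280:400,::-1],(400,350),interpolation=3)]))
print(sense())
E
```

```text
{'time': 5.75, 'joint_pos': array([-2.59368736e-01, -5.16495137e-02,  2.18021817e+00, -8.56384430e-06,
        1.01302047e+00, -1.54267278e+00]), 'qd': array([ 0.00100051,  0.00170587,  0.00020718, -0.0010149 ,  0.00253228,
        0.00206829]), 'joint_efforts': array([ 4.96267123e-03, -2.40337300e+01, -2.61537534e+01, -1.18297606e-02,
        7.47772283e-02,  4.90100206e-05]), 'ee_pos': array([ 4.40512576e-01, -3.93938700e-04,  1.86742930e-02]), 'ee_rot': array([-3.14158549e+00,  3.73424830e-06,  2.85410491e+00]), 'wrist_force': array([-0.1746436 , -0.26500461, -0.20737721]), 'torque': array([ 0.03187625, -0.02257676, -0.00553205]), 'grip_force': 0.0, 'opening': 0.0009874149513388233}
```

View pics/z3.png

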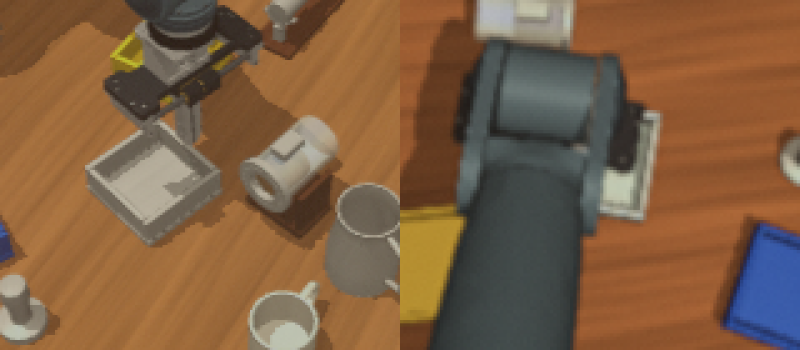

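```bash
python3 - <<'E'
from h import *
im,d=get_image("scene"); m=camera_model("scene")
K,R,t=[np.array(m[k]) for k in("mtx","R","t")];t=t.ravel()
pr=lambda X:(lambda c:(c[:2]/c[2]))(K@(R@np.array(X)+t))
big=cv2.resize(im[160:260,240:340,::-1],(600,600),interpolation=2).copy()
P=lambda X:tuple(int(v) for v in (pr(X)-(240,160))*6)
p=np.array(sense()["ee_pos"]);y=np.array([.284,.959,0])
print(p)
cv2.circle(big,P(p),5,(0,0,255),-1)
for z in(0,.026,.06): cv2.circle(big,P(p+[0,0,z]),5,(0,0,255),2)
for s,c in((.0235,(255,0,0)),(-.0235,(0,255,0))): cv2.circle(big,P(p+s*y+[0,0,.026]),5,c,2)
x=np.array([.959,-.284,0]);cc=np.array([.4245,-.052,.045])
for a,b in((1,1),(1,-1),(-1,1),(-1,-1)): cv2.circle(big,P(cc+.0575*(a*x+b*y)),6,(0,255,255),2)
cv2.imwrite("pics/z4.png",big)
E
```

```text
[ 4.40475183e-01 -3.75017450e-04  1.86437510e-02]
```

View pics/z4.png

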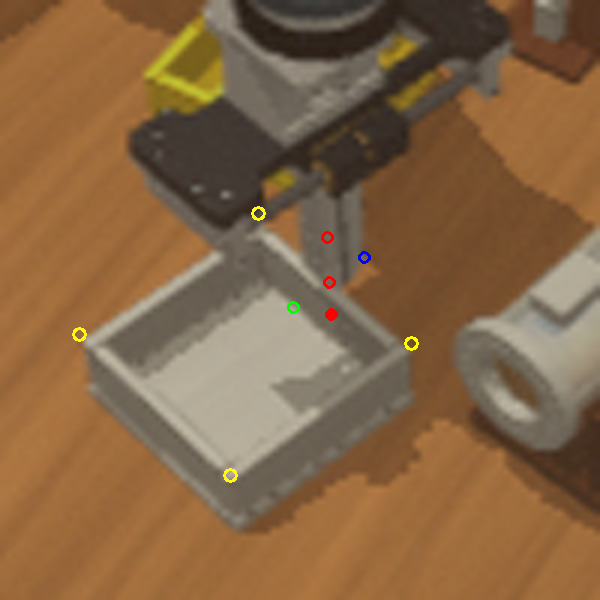

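>>> {"method": "jog_arm", "body": {
  "targets": [
    [[0,0,-30,0,0,0,1],[0,0,-40,0,0,0,1],[0,0,-20,0,0,0,0.6],[0,0,0,0,0,0,0.4],[0,0,0,0,0,0,0.3],[0,0,0,0,0,0,0.3]]
  ]
}}

```text
time: 6.55
ee_pos: [0.4395, -0.0001, 0.1072]
ee_rot: [-3.142, -0.003, 2.854]
wrist_force: [-0.2, -1.6, 0.0]
opening: 0.0371
grip_force: 0.0
```

```bash
python3 - <<'E'
from h import *
im,d=get_image("scene"); m=camera_model("scene")
K,R,t=[np.array(m[k]) for k in("mtx","R","t")];t=t.ravel()
pr=lambda X:(lambda c:(c[:2]/c[2]))(K@(R@np.array(X)+t))
for r in regions_of("tub","scene"):
    P=cloud("scene",r["mask"],d)
    if len(P) and np.hypot(*(np.median(P,0)[:2]-(.427,-.05)))<.06:
        Q=P[(P[:,2]>.04)&(P[:,2]<.055)];b=cv2.minAreaRect((Q[:,:2]*1000).astype(np.float32));print(b,cv2.boxPoints(b).round(0).tolist());a=cv2.boxPoints(b)/1000
        print(np.percentile(P[:,2],[1,50,99]))
s=sense();print(s["ee_pos"],s["opening"])
big=cv2.resize(im[160:260,240:340,::-1],(600,600),interpolation=2).copy()
P=lambda X:tuple(int(v) for v in (pr(X)-(240,160))*6)
for q in a: cv2.circle(big,P([*q,.045]),6,(0,255,255),2)
y=np.array([.284,.959,0]);p=np.array(s["ee_pos"])
for k in(.033,-.033): cv2.circle(big,P(p+k*y),6,(0,0,255),2)
cv2.imwrite("pics/z5.png",big)
E
```

```text
((423.1554870605469, -53.52587890625), (115.38020324707031, 116.43213653564453), 73.86801147460938) [[351.0, -93.0], [463.0, -125.0], [495.0, -14.0], [383.0, 18.0]]
[-0.00361798  0.01273666  0.04572187]
[ 4.39788574e-01 -1.97829263e-04  1.07594156e-01] 0.04500269100893166
```

View pics/z5.png

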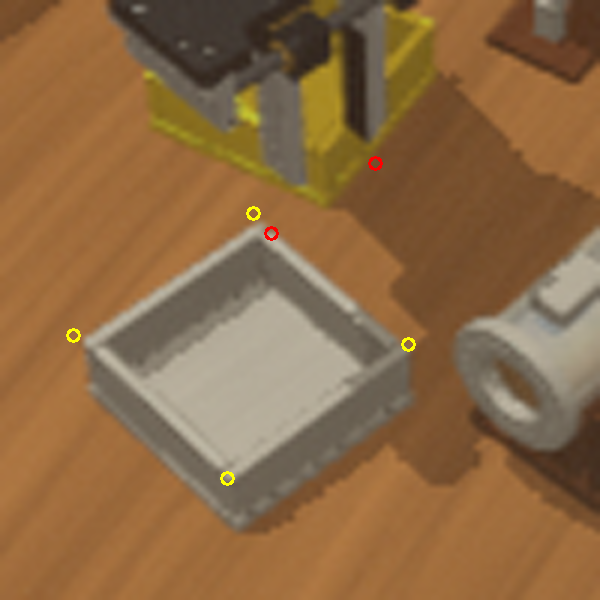

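```bash
python3 - <<'E'
from h import *
im,d=get_image("scene")
v,u=np.mgrid[0:400,0:640]
W=back("scene",np.c_[u.ravel(),v.ravel()],d.ravel()).reshape(400,640,3)
Z=W[...,2];Z[d==0]=-1
big=im[160:260,240:340,::-1].copy()
rim=(Z>.036)&(Z<.055);big[rim[160:260,240:340]]=(0,255,255)
cv2.imwrite("pics/z6.png",cv2.resize(big,(600,600),interpolation=0))
M=(np.hypot(W[...,0]-.44,W[...,1])<.06)&(Z>.07)&(Z<.13)
P=W[M];print(len(P),P[:,2].min(),P[np.argsort(P[:,2])[:15]].round(3).tolist())
a,b=np.nonzero(M);i=np.argsort(-a)[:6];print(a[i],b[i])
m=camera_model("scene");print(m["mtx"],m.keys());s=sense();print(s["ee_pos"])
E
```

```text
Traceback (most recent call last):
ValueError: zero-size array to reduction operation minimum which has no identity
```

View pics/z6.png

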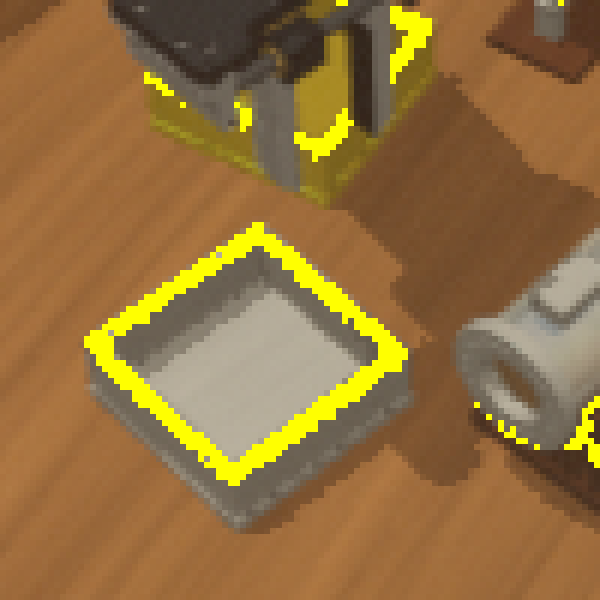

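```bash
python3 - <<'E'
from h import *
im,d=get_image("scene")
for u,v in((285,176),(286,183),(287,188),(301,170),(301,176),(302,181)):
    print(u,v,[back("scene",(u+i,v),d[v,u+i])[0].round(3).tolist() if d[v,u+i]>0 else None for i in(-1,0,1)])
m=camera_model("scene");K,R,t=[np.array(m[k]) for k in("mtx","R","t")]
s=sense();X=np.array(s["ee_pos"]);print(X,(lambda c:c[:2]/c[2])(K@(R@X+t.ravel())),s["joint_pos"],s["opening"],s["time"])
E
```

```text
285 176 [[0.438, -0.039, 0.213], [0.44, -0.037, 0.212], [0.442, -0.036, 0.212]]
286 183 [[0.439, -0.039, 0.186], [0.44, -0.036, 0.184], [0.443, -0.035, 0.184]]
287 188 [[0.44, -0.037, 0.164], [0.441, -0.034, 0.162], [0.441, -0.03, 0.158]]
301 170 [[0.448, 0.023, 0.186], [0.454, 0.019, 0.193], [0.456, 0.021, 0.192]]
301 176 [[0.447, 0.024, 0.16], [0.45, 0.023, 0.163], [0.455, 0.021, 0.167]]
302 181 [[0.452, 0.019, 0.147], [0.455, 0.021, 0.146], [0.458, 0.022, 0.148]]
[ 4.40110925e-01 -2.43226207e-04  1.08030333e-01] [294.06900158 192.94077389] [-2.59296802e-01 -2.02495493e-01  2.12844047e+00  3.28159995e-05
  1.21689678e+00 -1.54266829e+00] 0.05249894376316632 6.75
```

>>> {"method": "jog_arm", "body": {
  "targets": [
    [[0,0,30,0,0,0,0.4],[0,0,40,0,0,0,0.45],[0,0,22,0,0,0,0.45],[0,0,0,0,0,0,0.45]]
  ]
}}

```text
time: 7.25
ee_pos: [0.4387, 0.0001, 0.0149]
ee_rot: [-3.141, -0.005, 2.854]
wrist_force: [0.6, -0.3, 0.3]
opening: 0.0519
grip_force: 0.0
```

```bash
python3 - <<'E'
from h import *
im,d=get_image("scene")
c=np.array([onplane("scene",p,.045) for p in((283,197.5),(254.3,217),(307.8,219.2),(279,240.3))]);print(c.round(3).tolist(),c.mean(0))
v,u=np.mgrid[0:400,0:640]
W=back("scene",np.c_[u.ravel(),v.ravel()],d.ravel()).reshape(400,640,3)
s=sense();print(s["ee_pos"],s["opening"],s["wrist_force"])
q=W-s["ee_pos"];n=q@[.284,.959,0];x=q@[.959,-.284,0]
for nm,M in(("f+",(n>.01)&(n<.045)&(abs(x)<.014)),("f-",(n<-.015)&(n>-.045)&(abs(x)<.014))):
    P=W[M&(d>0)&(W[...,2]>.03)];i=np.argsort(P[:,2])[:12];print(nm,P[i].round(3).tolist())
big=im[160:260,240:340,::-1]
cv2.imwrite("pics/z7.png",cv2.resize(big,(600,600),interpolation=0))
E
```

```text
[[0.39, 0.013, 0.045], [0.359, -0.093, 0.045], [0.498, -0.02, 0.045], [0.467, -0.125, 0.045]] [ 0.42804749 -0.0565258   0.045     ]
[ 4.40060437e-01 -2.25510565e-04  1.63454850e-02] 0.05215062192442079 [ 1.18636548 -1.19119416  0.32320589]
f+ [[0.446, 0.025, 0.05], [0.456, 0.026, 0.05], [0.451, 0.023, 0.05], [0.443, 0.025, 0.053], [0.455, 0.022, 0.054], [0.457, 0.031, 0.055], [0.454, 0.025, 0.055], [0.447, 0.025, 0.055], [0.452, 0.022, 0.056], [0.444, 0.024, 0.059], [0.451, 0.023, 0.06], [0.442, 0.026, 0.061]]
f- [[0.441, -0.032, 0.055], [0.439, -0.036, 0.058], [0.422, -0.035, 0.06], [0.438, -0.034, 0.06], [0.441, -0.032, 0.06], [0.438, -0.039, 0.061], [0.427, -0.037, 0.061], [0.43, -0.037, 0.063], [0.426, -0.035, 0.063], [0.44, -0.031, 0.063], [0.435, -0.039, 0.064], [0.438, -0.038, 0.064]]
```

View pics/z7.png

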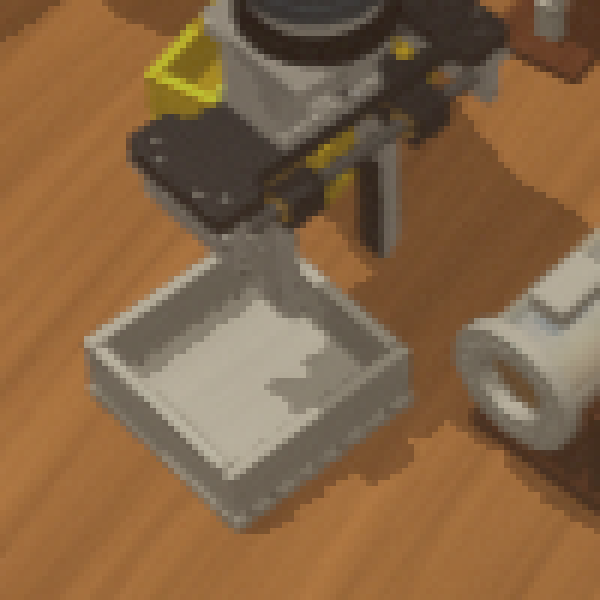

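>>> {"method": "jog_arm", "body": {
  "targets": [
    [[0,-4,12,0,0,0,0.45],[0,0,12,0,0,0,0.45],[0,0,9,0,0,0,0.45],[0,0,0,0,0,0,0.7],[0,0,0,0,0,0,1],[0,0,0,0,0,0,1],[0,0,0,0,0,0,1],[0,0,0,0,0,0,1]]
  ],
  "squeeze": 50
}}

```text
time: 8.3
ee_pos: [0.4397, -0.0039, -0.0161]
ee_rot: [3.141, 0.001, 2.854]
wrist_force: [1.2, 2.5, 1.0]
opening: 0.0077
grip_force: 50.0
```

>>> {"method": "jog_arm", "body": {
  "targets": [
    [[0,0,-15,0,0,0,1],[0,0,-35,0,0,0,1],[0,0,-35,0,0,-5,1],[0,0,-35,0,0,0,1],[8,39.2,0,0,0,0,1],[8,39.2,0,0,0,0,1],[8,39.2,0,0,0,0,1],[8,39.2,0,0,0,0,1],[8,39.2,0,0,0,0,1],[-33.7,6.9,0,0,0,0,1],[-33.7,6.9,0,0,0,0,1],[-33.7,6.9,0,0,0,0,1],[-33.7,6.9,0,0,0,0,1],[-33.7,6.9,0,0,0,0,1],[0,0,0,0,0,0,1],[0,0,30,0,0,0,1],[0,0,30,0,0,0,1],[0,0,30,0,0,0,1],[0,0,20,0,0,0,1],[0,0,0,0,0,0,1]]
  ]
}}

```text
time: 10.8
ee_pos: [0.6091, 0.196, -0.0079]
ee_rot: [-3.14, -0.004, 2.942]
wrist_force: [0.6, -0.2, -3.0]
opening: 0.0076
grip_force: 50.0
```

```bash
python3 - <<'E'
from h import *
im,d=get_image("scene"); im2,d2=get_image("top")
v,u=np.mgrid[0:400,0:640]
print(sense()["ee_pos"],sense()["wrist_force"])
for c,D in(("scene",d),("top",d2)):
    for r in regions_of("tub",c):
        P=cloud(c,r["mask"],D)
        if len(P) and np.hypot(*(np.median(P,0)[:2]-(.6,.15)))<.07: print(c,np.percentile(P,[3,50,97],axis=0).round(3).tolist())
cv2.imwrite("pics/z8.png",np.hstack([cv2.resize(im[120:260,290:450,::-1],(400,350),interpolation=3),cv2.resize(im2[140:245,240:360,::-1],(400,350),interpolation=3)]))
E
```

```text
[ 0.61168353  0.19630468 -0.00528154] [-0.20600833 -0.16437757 -3.08288376]
scene [[0.541, 0.078, 0.011], [0.609, 0.15, 0.019], [0.659, 0.195, 0.053]]
top [[0.535, 0.085, 0.005], [0.58, 0.116, 0.021], [0.644, 0.164, 0.06]]
```

View pics/z8.png

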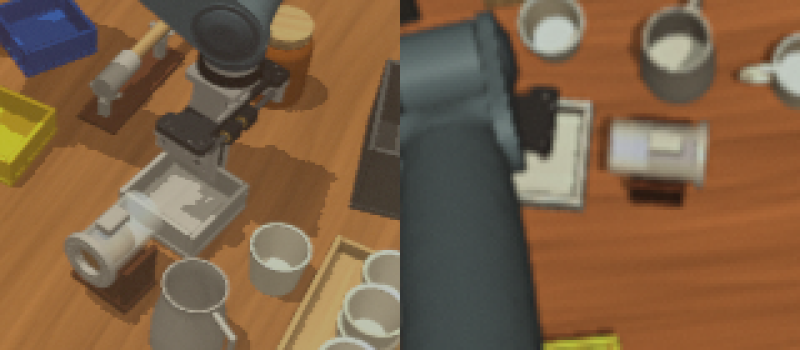

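>>> {"method": "jog_arm", "body": {
  "targets": [
    [[0,0,9,0,0,0,1],[0,0,0,0,0,0,1],[0,-12,0,0,0,0,1],[0,-12,0,0,0,0,1],[0,-11,0,0,0,0,1],[0,0,2,0,0,0,1],[0,0,0,0,0,0,1]]
  ]
}}

```text
time: 11.88
ee_pos: [0.6048, 0.1606, -0.016]
ee_rot: [-3.14, 0.001, 2.941]
wrist_force: [-2.9, -5.2, 5.0]
opening: 0.0076
grip_force: 50.0
```

```bash
python3 - <<'E'
from h import *
s=sense();print(s["ee_pos"],s["wrist_force"])
im,d=get_image("scene")
for r in regions_of("tub","scene"):
        P=cloud("scene",r["mask"],d)
        if len(P) and np.hypot(*(np.median(P,0)[:2]-(.6,.12)))<.07: print(np.percentile(P,[3,50,97],axis=0).round(3).tolist())
E
```

```text
[ 0.60482128  0.16063021 -0.01604103] [-2.9028405  -5.19566874  4.98739979]
[[0.546, 0.043, 0.003], [0.616, 0.126, 0.011], [0.656, 0.161, 0.047]]
```

>>> {"method": "jog_arm", "body": {
  "targets": [
    [[0,0,0,0,0,0,0.7],[0,0,0,0,0,0,0.5],[0,0,0,0,0,0,0.45],[0,0,-30,0,0,0,0.45],[0,0,-40,0,0,0,0.45],[0,0,-40,0,0,0,0.45],[0,0,-40,0,0,0,0.3],[37.2,14.3,0,0,0,0,0.3],[37.2,14.3,0,0,0,0,0.3],[37.2,14.3,0,0,0,0,0.3],[37.2,14.3,0,0,0,0,0.3],[37.2,14.3,0,0,0,0,0.3],[0,0,0,0,0,10.3,0.3],[0,0,0,0,0,10.3,0.3],[0,0,0,0,0,10.3,0.3],[0,0,0,0,0,10.3,0.3],[0,0,0,0,0,10.3,0.3],[0,0,0,0,0,10.3,0.3],[0,0,0,0,0,10.2,0.3],[0,0,0,0,0,10.1,0.3]]
  ]
}}

```text
time: 14.48
ee_pos: [0.436, 0.2691, 0.1326]
ee_rot: [3.142, -0.0, 1.503]
wrist_force: [-0.5, -0.2, 0.4]
opening: 0.0663
grip_force: 0.0
```

```bash
python3 - <<'E'
from h import *
s=sense();print(s["ee_pos"],s["ee_rot"],s["opening"])
for c in("scene","top"):
    im,d=get_image(c)
    for r in regions_of("tub",c):
        P=cloud(c,r["mask"],d)
        if len(P) and np.hypot(*(np.median(P,0)[:2]-(.6,.12)))<.07:
            Q=P[(P[:,2]>.03)&(P[:,2]<.055)];print("tub",c,cv2.minAreaRect((Q[:,:2]*1000).astype(np.float32)),np.percentile(P[:,2],[2,98]))
    for r in regions_of("rod",c)[:1]:
        P=cloud(c,r["mask"],d);Q=P[(P[:,2]>.05)&(P[:,2]<.09)]
        for lo,hi in((.22,.235),(.235,.25),(.25,.265),(.265,.28),(.28,.295),(.32,.36),(.36,.4),(.4,.45)):
            A=Q[(Q[:,1]>lo)&(Q[:,1]<hi)]
            if len(A)>4: print(c,lo,hi,len(A),A.min(0).round(3),A.max(0).round(3),A[A[:,2]>np.percentile(A[:,2],70)].mean(0).round(3))
m=camera_model("top");print(np.array(m["mtx"]))
E
```

```text
[0.43604096 0.26907243 0.13263532] [ 3.14152693e+00 -2.43558906e-04  1.50282676e+00] 0.06628987540620089
tub scene ((592.734375, 107.53138732910156), (116.07270812988281, 117.6794204711914), 76.49981689453125) [0.00292815 0.04591763]
scene 0.22 0.235 7 [0.425 0.234 0.057] [0.448 0.235 0.072] [0.429 0.235 0.071]
scene 0.235 0.25 62 [0.414 0.235 0.05 ] [0.447 0.25  0.078] [0.433 0.242 0.074]
scene 0.25 0.265 35 [0.422 0.25  0.053] [0.448 0.264 0.078] [0.432 0.257 0.076]
scene 0.265 0.28 37 [0.422 0.265 0.053] [0.451 0.28  0.078] [0.434 0.273 0.075]
scene 0.28 0.295 32 [0.423 0.281 0.052] [0.452 0.295 0.077] [0.435 0.286 0.074]
scene 0.32 0.36 58 [0.428 0.32  0.051] [0.45  0.359 0.072] [0.439 0.339 0.068]
scene 0.36 0.4 46 [0.432 0.36  0.057] [0.451 0.4   0.071] [0.442 0.378 0.069]
scene 0.4 0.45 42 [0.436 0.4   0.059] [0.455 0.437 0.072] [0.444 0.42  0.068]
tub top ((594.4891967773438, 111.26517486572266), (115.40383911132812, 116.33758544921875), 78.49817657470703) [0.00134135 0.04959244]
top 0.235 0.25 32 [0.419 0.24  0.065] [0.448 0.249 0.08 ] [0.432 0.246 0.078]
[[409.89738778   0.         325.75950351]
 [  0.         409.89738778 196.92819273]
 [  0.           0.           1.        ]]
```

>>> {"method": "jog_arm", "body": {
  "targets": [
    [[0,-2,30,0,0,0,0.3],[0,0,40,0,0,0,0.3],[0,0,35,0,0,0,0.3],[0,0,21,0,0,0,0.3],[0,0,0,0,0,0,0.4],[0,0,0,0,0,0,0.6],[0,0,0,0,0,0,0.8],[0,0,0,0,0,0,1],[0,0,0,0,0,0,1]]
  ],
  "squeeze": 55
}}

```text
time: 15.9
ee_pos: [0.4305, 0.2696, 0.0074]
ee_rot: [-3.133, 0.0, 1.508]
wrist_force: [-13.4, 2.4, 12.4]
opening: 0.0334
grip_force: 55.0
```

>>> {"method": "jog_arm", "body": {
  "targets": [
    [[0,0,-15,0,0,0,1],[0,0,-35,0,0,0,1],[0,0,-35,0,0,0,1],[0,0,-35,0,0,0,1],[0,0,0,0,0,7.9,1],[-39.2,16,0,0,0,0,1],[-39.2,16,0,0,0,0,1],[-39.2,16,0,0,0,0,1],[-39.2,16,0,0,0,0,1],[-39.2,16,0,0,0,0,1],[-39.2,16,0,0,0,0,1],[-39.2,16,0,0,0,0,1],[-39.2,16,0,0,0,0,1],[-39.2,16,0,0,0,0,1],[-39.2,16,0,0,0,0,1],[-39.2,16,0,0,0,0,1],[-38.6,16,0,0,0,0,1],[0,0,0,0,0,0,1],[0,0,0,0,0,0,1]]
  ]
}}

```text
time: 18.27
ee_pos: [0.5287, -0.2292, 0.1268]
ee_rot: [-3.142, -0.0, 1.371]
wrist_force: [-0.0, 0.0, -3.4]
opening: 0.0325
grip_force: 55.0
```

```bash
cat > rod.py <<'E'
from h import *
s=sense();print(s["ee_pos"],s["ee_rot"],s["wrist_force"],s["opening"])
u=np.array([.199,.980,0]);n=np.array([.980,-.199,0]);e=np.array([.564,-.038,.085])
for c in("scene","top"):
    im,d=get_image(c)
    v,uu=np.mgrid[0:400,0:640];W=back(c,np.c_[uu.ravel(),v.ravel()],d.ravel())[d.ravel()>0]
    q=W-s["ee_pos"];a=q@u;b=q@n;z=W[:,2]
    M=(abs(b)<.025)&(a>.04)&(a<.19)&(z>s["ee_pos"][2]+.02)&(z<s["ee_pos"][2]+.085)
    for lo in(.04,.07,.10,.13,.15,.158,.163,.168):
        A=W[M&(a>=lo)&(a<lo+.03)];
        if len(A)>5: print(c,lo,len(A),"lat(tool)",np.percentile((A-s["ee_pos"])@n,[3,97]).round(4),"lat(tube)",np.percentile((A-e)@n,[3,97]).round(4),"z",np.percentile(A[:,2],[3,97]).round(3),"amax",((A-e)@u).max().round(3))
    for q in("tip","rod"):
        for r in landmark_of(q,c)[:2]:
            X=onplane(c,r["uv"],s["ee_pos"][2]+.054);print(c,q,round(r["p"],2),X.round(3),"tube s,lat",((X-e)@u).round(3),((X-e)@n).round(4))
E
python3 rod.py
```

```text
[ 0.52866293 -0.22921309  0.12681672] [-3.14152888e+00 -2.40589138e-04  1.37057722e+00] [-0.00953447  0.04430874 -3.40014436] 0.032511876884447524
scene 0.07 19 lat(tool) [-0.0054  0.0089] lat(tube) [-0.002   0.0123] z [0.182 0.189] amax -0.094
scene 0.1 87 lat(tool) [-0.0039  0.0119] lat(tube) [-0.0005  0.0153] z [0.174 0.188] amax -0.065
scene 0.13 83 lat(tool) [-0.006   0.0124] lat(tube) [-0.0026  0.0158] z [0.174 0.188] amax -0.035
scene 0.15 45 lat(tool) [-0.0048  0.0124] lat(tube) [-0.0014  0.0158] z [0.175 0.188] amax -0.027
scene 0.158 23 lat(tool) [-0.0022  0.0128] lat(tube) [0.0012 0.0163] z [0.174 0.188] amax -0.027
scene 0.163 8 lat(tool) [-0.0026  0.0112] lat(tube) [0.0009 0.0146] z [0.178 0.187] amax -0.027
scene tip 0.67 [ 0.564 -0.07   0.181] tube s,lat -0.032 0.0062
scene tip 0.61 [ 0.726 -0.139  0.181] tube s,lat -0.067 0.1784
scene rod 0.58 [ 0.532 -0.226  0.181] tube s,lat -0.191 0.006
top 0.07 46 lat(tool) [-0.0064  0.0121] lat(tube) [-0.003   0.0156] z [0.18  0.192] amax -0.095
top 0.1 56 lat(tool) [-0.006   0.0112] lat(tube) [-0.0026  0.0147] z [0.179 0.192] amax -0.064
top 0.13 53 lat(tool) [-0.0057  0.0112] lat(tube) [-0.0023  0.0147] z [0.179 0.191] amax -0.035
top 0.15 37 lat(tool) [-0.0046  0.0127] lat(tube) [-0.0012  0.0162] z [0.178 0.19 ] amax -0.023
top 0.158 26 lat(tool) [-0.0045  0.0129] lat(tube) [-0.0011  0.0163] z [0.181 0.19 ] amax -0.023
top 0.163 14 lat(tool) [-0.0044  0.0126] lat(tube) [-0.001   0.0161] z [0.181 0.19 ] amax -0.023
top 0.168 8 lat(tool) [-0.004   0.0116] lat(tube) [-0.0006  0.015 ] z [0.181 0.19 ] amax -0.023
top tip 0.43 [ 0.576 -0.066  0.181] tube s,lat -0.025 0.0168
top rod 0.66 [0.405 0.24  0.181] tube s,lat 0.24 -0.2112
```

>>> {"method": "jog_arm", "body": {
  "targets": [
    [[0,-5,20,0,0,0,1],[0,0,35,0,0,0,1],[0,0,30,0,0,0,1],[0,0,9,0,0,0,1],[0,0,0,0,0,0,1],[0,0,0,0,0,0,1]]
  ]
}}

```text
time: 19.32
ee_pos: [0.5252, -0.2292, 0.0343]
ee_rot: [3.139, 0.001, 1.371]
wrist_force: [0.6, -0.5, -3.7]
opening: 0.0326
grip_force: 55.0
```

```bash
python3 rod.py
```

```text
[ 0.52515717 -0.22924795  0.0343023 ] [3.13895160e+00 1.14665444e-03 1.37083390e+00] [ 0.56355944 -0.5330918  -3.72324588] 0.03262533553283496
scene 0.07 43 lat(tool) [-0.0051  0.0106] lat(tube) [-0.0051  0.0106] z [0.082 0.097] amax -0.095
scene 0.1 77 lat(tool) [-0.0048  0.012 ] lat(tube) [-0.0048  0.012 ] z [0.082 0.095] amax -0.065
scene 0.13 74 lat(tool) [-0.0056  0.0124] lat(tube) [-0.0056  0.0124] z [0.081 0.096] amax -0.035
scene 0.15 40 lat(tool) [-0.0058  0.0127] lat(tube) [-0.0058  0.0126] z [0.08  0.096] amax -0.028
scene 0.158 24 lat(tool) [-0.0065  0.0128] lat(tube) [-0.0065  0.0127] z [0.079 0.095] amax -0.028
scene 0.163 8 lat(tool) [-0.0052  0.0124] lat(tube) [-0.0052  0.0124] z [0.081 0.095] amax -0.028
scene tip 0.7 [ 0.561 -0.068  0.088] tube s,lat -0.029 0.0034
scene rod 0.86 [ 0.528 -0.222  0.088] tube s,lat -0.188 0.0015
top 0.07 47 lat(tool) [-0.0062  0.0119] lat(tube) [-0.0062  0.0119] z [0.082 0.099] amax -0.095
top 0.1 45 lat(tool) [-0.0059  0.0117] lat(tube) [-0.0059  0.0117] z [0.088 0.1  ] amax -0.067
top 0.13 50 lat(tool) [-0.0054  0.0121] lat(tube) [-0.0054  0.0121] z [0.084 0.097] amax -0.035
top 0.15 36 lat(tool) [-0.0054  0.0125] lat(tube) [-0.0054  0.0125] z [0.086 0.097] amax -0.025
top 0.158 24 lat(tool) [-0.0055  0.0122] lat(tube) [-0.0055  0.0122] z [0.086 0.097] amax -0.025
top 0.163 14 lat(tool) [-0.0055  0.012 ] lat(tube) [-0.0055  0.0119] z [0.086 0.097] amax -0.025
top 0.168 6 lat(tool) [-0.005   0.0103] lat(tube) [-0.005   0.0103] z [0.086 0.097] amax -0.025
top tip 0.49 [ 0.571 -0.067  0.088] tube s,lat -0.027 0.0129
```

>>> {"method": "jog_arm", "body": {
  "targets": [
    [[0,-2.5,0,0,0,0,1],[10,0,0,0,0,0,1],[10,0,0,0,0,0,1],[8,0,0,0,0,0,1],[6,0,0,0,0,0,1],[6,0,0,0,0,0,1],[0,0,0,0,0,0,1]]
  ]
}}

```text
time: 20.5
ee_pos: [0.5297, -0.1912, 0.0334]
ee_rot: [3.14, 0.005, 1.372]
wrist_force: [-1.7, -7.0, -3.7]
opening: 0.0328
grip_force: 55.0
```

>>> {"method": "jog_arm", "body": {
  "targets": [
    [[3,0,0,0,0,0,1],[3,0,0,0,0,0,1],[0,0,0,0,0,0,1]]
  ]
}}

```text
time: 20.88
ee_pos: [0.531, -0.1871, 0.0337]
ee_rot: [3.139, 0.008, 1.372]
wrist_force: [-2.9, -11.9, -4.1]
opening: 0.0327
grip_force: 55.0
```

```bash
cat > st.py <<'E'
from h import *
s=sense();print(s["time"],s["ee_pos"],s["wrist_force"],s["torque"],s["opening"])
u=np.array([.199,.980,0]);n=np.array([.980,-.199,0]);e=np.array([.564,-.038,.085])
for c in("scene","top"):
    im,d=get_image(c)
    v,uu=np.mgrid[0:400,0:640];W=back(c,np.c_[uu.ravel(),v.ravel()],d.ravel())[d.ravel()>0]
    q=W-e;a=q@u;b=q@n;z=W[:,2]
    r=np.hypot(b,z-.085)
    k=(r>.031)&(r<.039)&(abs(a)<.03)&(z>.07);print(c,"collar s hist",np.histogram(a[k],np.arange(-.02,.031,.004))[0])
    k=(abs(b)<.02)&(a<-.01)&(a>-.06)&(z>.07)&(z<.11);
    if k.sum()>5: print(c,"shaft lat",np.percentile(b[k],[3,97]).round(4),"z",np.percentile(z[k],[3,97]).round(3))
    k=(abs(b)<.022)&(z>.07)&(z<.12)&(a<-.05)&(a>-.25)
    print(c,"handle? s range",a[k&(r>.0135)].min().round(3) if (k&(r>.0135)).any() else None)
    for qn in("tip","entry","stopper","outlet"):
        for r_ in landmark_of(qn,c)[:1]:
            X=onplane(c,r_["uv"],.085);print(c,qn,round(r_["p"],2),"s,lat",((X-e)@u).round(3),((X-e)@n).round(4))
E
python3 st.py
```

```text
20.875 [ 0.53095704 -0.18705945  0.03369256] [ -2.88707698 -11.87535811  -4.07108497] [-2.23161299  0.62848309  0.0691125 ] 0.03271834172995811
scene collar s hist [ 0  0  0  0 41 43 26  6  1  1 15  5]
scene shaft lat [-0.0088  0.0091] z [0.081 0.095]
scene handle? s range -0.185
scene tip 0.72 s,lat 0.015 -0.0035
scene entry 0.73 s,lat 0.009 0.0024
scene stopper 0.36 s,lat -0.147 0.0049
scene outlet 0.76 s,lat 0.105 0.0017
top collar s hist [ 0  0  0  0  0 12 17 18 10  6  9  7]
top shaft lat [-0.0089  0.0096] z [0.086 0.099]
top handle? s range -0.074
top tip 0.55 s,lat 0.007 0.0048
top entry 0.58 s,lat 0.013 0.0038
top outlet 0.75 s,lat -0.242 -0.1347
```

>>> {"method": "jog_arm", "body": {
  "targets": [
    [[3,0,0,0,0,0,1],[3,0,0,0,0,0,1],[4,0,0,0,0,0,1],[0,0,0,0,0,0,1]]
  ]
}}

```text
time: 21.88
ee_pos: [0.533, -0.1771, 0.0336]
ee_rot: [3.139, 0.007, 1.372]
wrist_force: [-3.4, -12.1, -3.9]
opening: 0.0329
grip_force: 55.0
```

>>> {"method": "jog_arm", "body": {
  "targets": [
    [[4,0,0,0,0,0,1],[4,0,0,0,0,0,1],[4,0,0,0,0,0,1],[4,0,0,0,0,0,1],[4,0,0,0,0,0,1],[4,0,0,0,0,0,1],[4,0,0,0,0,0,1],[4,0,0,0,0,0,1],[4,0,0,0,0,0,1],[4,0,0,0,0,0,1],[4,0,0,0,0,0,1],[4,0,0,0,0,0,1],[0,0,0,0,0,0,1]]
  ]
}}

```text
time: 23.5
ee_pos: [0.5422, -0.1257, 0.0326]
ee_rot: [-3.141, -0.0, 1.371]
wrist_force: [-0.3, 0.8, -3.6]
opening: 0.0329
grip_force: 55.0
```

```bash
cat > stop.py <<'E'
from h import *
s=sense();print(s["time"],s["ee_pos"],s["wrist_force"])
u=np.array([.199,.980,0]);n=np.array([.980,-.199,0]);e=np.array([.564,-.038,.085])
for c in("scene","top"):
    im,d=get_image(c)
    v,uu=np.mgrid[0:400,0:640];W=back(c,np.c_[uu.ravel(),v.ravel()],d.ravel())[d.ravel()>0]
    q=W-e;a=q@u;b=q@n;z=W[:,2]
    k=(abs(b)<.04)&(a>.1)&(a<.19)&(z>.014)&(z<.12)
    for lo in np.arange(.1,.19,.015):
        m=k&(a>=lo)&(a<lo+.015);print(c,lo.round(3),m.sum(),np.percentile(z[m],[10,50,95]).round(3) if m.sum()>3 else "")
    for qn in("stopper","tip"):
        for r_ in landmark_of(qn,c)[:2]:
            X=onplane(c,r_["uv"],.085 if qn=="tip" else .03);print(c,qn,round(r_["p"],2),np.round(r_["uv"]),"s,lat",((X-e)@u).round(3),((X-e)@n).round(4))
E
python3 stop.py
```

```text
23.5 [ 0.54219719 -0.12574228  0.03259162] [-0.30651204  0.76489155 -3.63134316]
scene 0.1 15 [0.033 0.05  0.077]
scene 0.115 74 [0.043 0.077 0.082]
scene 0.13 36 [0.051 0.079 0.083]
scene 0.145 0 
scene 0.16 0 
scene 0.175 0 
scene stopper 0.65 [352. 206.] s,lat 0.139 -0.0086
top 0.1 36 [0.027 0.057 0.114]
top 0.115 59 [0.037 0.059 0.065]
top 0.13 52 [0.039 0.058 0.064]
top 0.145 14 [0.015 0.055 0.06 ]
top 0.16 5 [0.014 0.015 0.016]
top 0.175 5 [0.015 0.016 0.016]
top stopper 0.54 [297. 187.] s,lat 0.126 -0.0038
top stopper 0.29 [289. 187.] s,lat 0.156 -0.0043
```

>>> {"method": "jog_arm", "body": {
  "targets": [
    [[3,0,0,0,0,0,1],[3,0,0,0,0,0,1],[0,0,0,0,0,0,1],[0,0,0,0,0,0,1]]
  ]
}}

```text
time: 24.3
ee_pos: [0.5434, -0.1202, 0.0327]
ee_rot: [3.142, 0.0, 1.371]
wrist_force: [-0.3, -0.7, -3.0]
opening: 0.0329
grip_force: 55.0
```

```bash
python3 stop.py
```

```text
24.3 [ 0.54343317 -0.12020681  0.03267048] [-0.27787316 -0.65459461 -3.01346174]
scene 0.1 17 [0.026 0.033 0.047]
scene 0.115 40 [0.022 0.048 0.058]
scene 0.13 29 [0.051 0.056 0.059]
scene 0.145 0 
scene 0.16 0 
scene 0.175 0 
scene stopper 0.42 [350. 213.] s,lat 0.115 0.0012
top 0.1 35 [0.035 0.059 0.112]
top 0.115 60 [0.04  0.057 0.063]
top 0.13 50 [0.032 0.058 0.063]
top 0.145 9 [0.016 0.055 0.06 ]
top 0.16 2 
top 0.175 4 [0.015 0.015 0.016]
top stopper 0.44 [300. 188.] s,lat 0.115 -0.0047
```

>>> {"method": "jog_arm", "body": {
  "targets": [
    [[-15,0,0,0,0,0,1],[-30,0,0,0,0,0,1],[-30,0,0,0,0,0,1],[-30,0,0,0,0,0,1],[-25,0,0,0,0,0,1],[0,0,0,0,0,0,1],[0,0,-25,0,0,0,1],[0,0,-40,0,0,0,1],[0,0,-30,0,0,0,1],[0,0,0,0,0,0,1]]
  ]
}}

```text
time: 25.85
ee_pos: [0.5193, -0.2486, 0.1304]
ee_rot: [3.136, 0.002, 1.371]
wrist_force: [0.1, 0.4, -4.0]
opening: 0.0328
grip_force: 55.0
```

```bash
python3 stop.py | grep -v tip; python3 -c "
from h import *
plan((.4305,.2696,.127))"
```

```text
25.85 [ 0.51927506 -0.24857327  0.13039529] [ 0.05223942  0.37092777 -4.04630295]
scene 0.1 17 [0.028 0.034 0.055]
scene 0.115 37 [0.021 0.043 0.06 ]
scene 0.13 31 [0.038 0.056 0.06 ]
scene 0.145 0 
scene 0.16 0 
scene 0.175 0 
scene stopper 0.47 [348. 214.] s,lat 0.109 0.0002
scene stopper 0.19 [314. 214.] s,lat 0.039 -0.0772
top 0.1 39 [0.031 0.059 0.11 ]
top 0.115 60 [0.032 0.057 0.062]
top 0.13 48 [0.04  0.058 0.063]
top 0.145 10 [0.016 0.053 0.059]
top 0.16 5 [0.014 0.016 0.019]
top 0.175 4 [0.014 0.015 0.016]
top stopper 0.6 [298. 187.] s,lat 0.122 -0.0012
yaw0 78.5 turn [-0.2 -0.1  0. ] shift before [ 489.1 -187.    -0. ] shift after [ 489.1 -187.    -1.3]
```

>>> {"method": "jog_arm", "body": {
  "targets": [
    [[40.8,-15.6,0,0,0,0,1],[40.8,-15.6,0,0,0,0,1],[40.8,-15.6,0,0,0,0,1],[40.8,-15.6,0,0,0,0,1],[40.8,-15.6,0,0,0,0,1],[40.8,-15.6,0,0,0,0,1],[40.8,-15.6,0,0,0,0,1],[40.8,-15.6,0,0,0,0,1],[40.8,-15.6,0,0,0,0,1],[40.8,-15.6,0,0,0,0,1],[40.8,-15.6,0,0,0,0,1],[40.3,-15.4,0,0,0,0,1],[0,0,0,0,0,-7.9,1],[0,0,0,0,0,0,1],[0,0,0,0,0,0,1]]
  ]
}}

```text
time: 28.02
ee_pos: [0.4313, 0.2684, 0.1271]
ee_rot: [-3.141, 0.0, 1.506]
wrist_force: [-0.3, -0.4, -4.5]
opening: 0.0329
grip_force: 55.0
```

```bash
python3 - <<'E'
from h import *
s=sense();print(s["ee_pos"],s["ee_rot"],s["wrist_force"]);plan((.4305,.2696,.010),86.4)
for c in("scene","top"):
    im,d=get_image(c)
    v,uu=np.mgrid[0:400,0:640];W=back(c,np.c_[uu.ravel(),v.ravel()],d.ravel())[d.ravel()>0]
    q=W-s["ee_pos"]
    M=(abs(q[:,0]-.005)<.03)&(q[:,1]>.03)&(q[:,1]<.2)&(q[:,2]>.03)&(q[:,2]<.08)
    for lo in(.04,.07,.1,.13,.15):
        A=W[M&(q[:,1]>=lo)&(q[:,1]<lo+.03)]
        if len(A)>5: print(c,lo,"x",np.percentile(A[:,0],[3,97]).round(4),"ymax",A[:,1].max().round(3),"z",np.percentile(A[:,2],[3,97]).round(3))
    for r in regions_of("rest",c)[:1]:
        P=cloud(c,r["mask"],d);B=P[P[:,2]<.015];print(c,"rest base",cv2.minAreaRect((B[:,:2]*1000).astype(np.float32)))
        N=P[(P[:,2]>.02)&(P[:,2]<.07)]
        for k in(N[N[:,1]<.3],N[N[:,1]>.3]): 
            if len(k): print("notch",np.percentile(k,[5,50,95],axis=0).round(3).tolist())
E
```

```text
[0.43133316 0.26840524 0.12714874] [-3.14075848e+00  4.03752342e-04  1.50603803e+00] [-0.28108743 -0.39798689 -4.52606249]
yaw0 86.3 turn [-0.   0.  -0.1] shift before [  1.2  -0.8 117.1] shift after [  1.1  -0.9 117.1]
scene 0.04 x [0.4372 0.447 ] ymax 0.338 z [0.175 0.188]
scene 0.07 x [0.4317 0.4478] ymax 0.365 z [0.176 0.188]
scene rest base ((431.3963928222656, 334.8354187011719), (233.6503143310547, 76.01134490966797), 85.51521301269531)
notch [[0.41, 0.237, 0.023], [0.426, 0.241, 0.042], [0.451, 0.249, 0.053]]
notch [[0.428, 0.378, 0.024], [0.44, 0.384, 0.044], [0.449, 0.393, 0.057]]
top 0.13 x [0.438  0.4551] ymax 0.428 z [0.182 0.192]
top 0.15 x [0.4383 0.4562] ymax 0.437 z [0.179 0.192]
top rest base ((439.7720947265625, 308.0115661621094), (169.5935821533203, 54.79475021362305), 83.25830841064453)
notch [[0.414, 0.241, 0.025], [0.436, 0.245, 0.046], [0.453, 0.251, 0.055]]
notch [[0.432, 0.384, 0.025], [0.438, 0.385, 0.042], [0.442, 0.388, 0.054]]
```

>>> {"method": "jog_arm", "body": {
  "targets": [
    [[1,0,25,0,0,0,1],[0,0,35,0,0,0,1],[0,0,30,0,0,0,1],[0,0,15,0,0,0,1],[0,0,7,0,0,0,1],[0,0,5,0,0,0,1],[0,0,2,0,0,0,1],[0,0,0,0,0,0,1]]
  ]
}}

```text
time: 29.22
ee_pos: [0.432, 0.27, 0.0092]
ee_rot: [3.141, -0.0, 1.509]
wrist_force: [-0.6, -0.3, -3.7]
opening: 0.0327
grip_force: 55.0
```

>>> {"method": "jog_arm", "body": {
  "targets": [
    [[0,-1,1.5,0,0,0,1],[0,0,1.5,0,0,0,1],[0,0,0,0,0,0,1]]
  ]
}}

```text
time: 29.6
ee_pos: [0.4312, 0.2702, 0.0078]
ee_rot: [3.141, -0.0, 1.509]
wrist_force: [-5.9, -3.3, 10.9]
opening: 0.0327
grip_force: 55.0
```

>>> {"method": "jog_arm", "body": {
  "targets": [
    [[0,0,0,0,0,0,0.6],[0,0,0,0,0,0,0.5],[0,0,0,0,0,0,0.4],[0,0,0,0,0,0,0.3],[0,0,0,0,0,0,0.3],[0,0,-20,0,0,0,0.3],[0,0,-40,0,0,0,0.3],[0,0,-40,0,0,0,0.3],[0,0,-40,0,0,0,0.3],[-40,0,0,0,0,0,0.3],[-40,0,0,0,0,0,0.3],[0,0,0,0,0,0,0.3],[0,0,0,0,0,0,0.3]]
  ]
}}

```text
time: 31.22
ee_pos: [0.4257, 0.1904, 0.1457]
ee_rot: [3.141, -0.0, 1.508]
wrist_force: [0.8, 0.6, -0.1]
opening: 0.0659
grip_force: 0.0
```

```bash
python3 stop.py|head -5; python3 - <<'E'
from h import *
for c in("scene","top"):
    im,d=get_image(c)
    for r in regions_of("rod",c)[:1]:
        P=cloud(c,r["mask"],d);Q=P[(P[:,2]>.05)&(P[:,2]<.09)]
        for lo,hi in((.22,.235),(.25,.265),(.265,.28),(.28,.295),(.32,.36),(.36,.4),(.4,.45)):
            A=Q[(Q[:,1]>lo)&(Q[:,1]<hi)]
            if len(A)>4: print(c,lo,hi,len(A),A.min(0).round(3),A.max(0).round(3),A[A[:,2]>np.percentile(A[:,2],70)].mean(0).round(3))
    for r in regions_of("tub",c):
        P=cloud(c,r["mask"],d)
        if len(P) and np.hypot(*(np.median(P,0)[:2]-(.6,.12)))<.07:
            Q=P[(P[:,2]>.03)&(P[:,2]<.05)];print("tub",c,cv2.minAreaRect((Q[:,:2]*1000).astype(np.float32)))
E
```

```text
31.225 [0.425705   0.19035255 0.14568729] [ 0.7894463   0.56891352 -0.13341151]
scene 0.1 13 [0.032 0.037 0.047]
scene 0.115 43 [0.021 0.045 0.058]
scene 0.13 30 [0.05  0.056 0.06 ]
scene 0.145 0 
scene 0.25 0.265 29 [0.422 0.251 0.059] [0.448 0.265 0.078] [0.432 0.258 0.075]
scene 0.265 0.28 34 [0.423 0.265 0.06 ] [0.449 0.28  0.076] [0.432 0.272 0.075]
scene 0.28 0.295 32 [0.422 0.28  0.06 ] [0.45  0.295 0.077] [0.436 0.287 0.075]
scene 0.32 0.36 58 [0.427 0.321 0.052] [0.449 0.36  0.073] [0.439 0.342 0.068]
scene 0.36 0.4 48 [0.433 0.361 0.058] [0.453 0.399 0.073] [0.442 0.381 0.068]
scene 0.4 0.45 39 [0.435 0.401 0.056] [0.454 0.434 0.07 ] [0.444 0.414 0.068]
tub scene ((592.1346435546875, 107.86300659179688), (116.26708221435547, 118.10528564453125), 77.13229370117188)
top 0.28 0.295 5 [0.424 0.281 0.07 ] [0.431 0.288 0.077] [0.428 0.282 0.076]
top 0.32 0.36 26 [0.431 0.344 0.06 ] [0.45  0.359 0.077] [0.44  0.352 0.072]
top 0.36 0.4 63 [0.433 0.36  0.056] [0.454 0.399 0.076] [0.442 0.383 0.072]
top 0.4 0.45 44 [0.437 0.4   0.063] [0.454 0.435 0.077] [0.445 0.416 0.073]
tub top ((594.36669921875, 111.68797302246094), (114.12828063964844, 117.20448303222656), 79.6835708618164)
```

```bash
python3 -c "
from workcell import ticket
print(ticket.hand_in())"
```

```text
the job is handed in; nothing more can be done
None
```

I handed the job in at about 31 s of the 72 s: the depth readings put the stopper in the steel tub under the tube's plain end, with the tub within a few millimetres of the drop point and the rod back in both notches as before; the hand-in call returned no verdict.

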